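# Hold a spring clip open around a stock card

## Task

Squeeze the large spring clip open by its handles, lift it off the side wall of the parts bin it is parked on, and hold it wide open over the middle of the top edge of the stock card standing in another bin: square to the card, one jaw on each side, the card's edge about two centimetres inside the mouth and touching neither jaw, so that I can slip the delivery note in beside it. Finish holding it just like that, still squeezing: do not put it down or let it close. The card only stands in its holder, so at most brush it gently, and leave the other parts lying where they are.

Things in the scene. Friction and masses are not known exactly. Their poses are not given: they have to be found in the camera images.
- clip: Large spring clip, two steel halves on a pin with coil spring, black sleeves; 22 mm wide along its pin, 105 mm tall, 90 g. Parked upright, handles up, clamped on the +y side wall of bin_clip (4 mm thick, 125 mm high), pushed right down: jaw tips 41 mm below its top. Origin: middle of the pin. Own y: along pin and jaw edges; x: direction in which handles and jaws open; z: up, jaws to handles.
- clip_handles (a point): Point midway between the large clip's two flat handle sleeves, 43 mm above the pin, axes as clip. The sleeves reach from 20 to 55 mm above the pin. Parked, their outer faces are 53 mm apart at the top, less lower down; squeezed to the stop they are parallel, 26 mm apart. About 9 N on each handle starts to open the clip, 15 N brings it to the stop. Both halves turn equally.
- clip_jaw_a (a joint): How far each half of the large clip is turned open about the pin, rad: 0 = jaws shut on nothing, about 0.04 = gripping the bin wall as parked, 0.30 = stop, handles fully squeezed. The gap between the jaw pads (10 mm high, at the tips) is 4 mm at 0.04, about 18 mm at 0.20 and 26 mm at 0.30. The spring shuts it.
- clip_mouth (a point): Point midway between the large clip's jaw tips, 48 mm below the pin, axes as clip. The jaw pads are the lowest 10 mm; above them the jaws bow out to 15 mm either side (20 mm when open) and the throat is free up to 8 mm below the pin.
- card: Stock card: stiff white ruled sheet 105 mm wide, 148 tall, 3 thick, upright in the label holder on the front lip of bin_card, its top edge 163 mm above the table, 103 mm above the lip. Pushed at the top it leans about the lip (roughly 1 N for 10 mm) and springs back. Origin: in the card at lip height. Own x: through its thickness, into the bin; y: along its width; z: up.
- card_top (a point): Middle of the stock card's top edge; same axes as card.
- bin_card: Green stacking bin with black bushes and the stock card at its front. 230 mm long (x), 140 wide (y), walls 4 mm; back and sides 125 mm high; the front lip (at -x, towards the robot) and the first 55 mm of the sides are 60 mm high. Fixed. Origin: centre of its underside.
- bin_clip: Green bin of the same kind with flat black pads in it; the large clip is parked on its side wall at +y (wall centre 68 mm from the bin's middle). Fixed. Origin: centre of its underside, x towards its high back.
- bin_plain: Third green bin of the same kind, with steel rods in it, not part of the job. Fixed. Origin: centre of its underside.
- small_clip: Smaller spring clip, 70 mm long, 16 mm thick, shut, lying on the table in front of the bins; leave alone.
- bush_black: Black steel bush, 44 mm diameter, 50 mm high, on the table; leave alone.
- bush_red: Red bush, 48 mm diameter, 55 mm high, standing in the front of bin_plain; leave alone.
- seal_ring: Black rubber ring, 60 mm diameter, 12 mm high, on the table; leave alone.
- wear_pad: Flat black rubber pad 90 x 60 x 12 mm on the table; leave alone.
- carton: Cardboard box 70 x 50 x 40 mm on the table; leave alone.
- bush_loose: Black bush, 40 mm diameter, 30 mm high, standing in the front of bin_clip; leave alone.
Mind the look-alikes: they are no part of the job. What is shaped like the clip but orange or turquoise is not meant.

How it is judged (in metres and radians):
On the way:
1. the large clip is squeezed open in the gripper, clear of the bin wall it was parked on and lifted above it (value of joint clip_jaw_a above 0.2 rad and contact force between clip and the fingers above 3 N and height (world z) of clip_mouth above 0.135 m and contact force between clip and bin_clip below 0.3 N and contact force between clip and bin_plain below 0.3 N and contact force between clip and bin_card below 0.3 N), for 0.2 s.
At the end, for the whole second after the job is handed in: The gripper alone holds the clip still, open (joint over 0.20), upright and square to the card (0.2 rad); its mouth point is 10-32 mm below the card's top edge, within 7 mm of its plane and 20 mm of its middle; card untouched and within 5 mm of its place; no bin touched; other parts within 15 mm (value of joint clip_jaw_a above 0.2 rad and contact force between clip and the fingers above 3 N and x of clip_mouth in the frame of card_top between -0.007 and 0.007 m and y of clip_mouth in the frame of card_top between -0.02 and 0.02 m and z of clip_mouth in the frame of card_top between -0.032 and -0.01 m and angle between the y axis of clip and the y axis of card_top, either way round below 0.2 rad and angle between clip's own z axis and vertical below 0.2 rad and contact force between clip and bin_card below 0.3 N and contact force between card and anything else below 0.3 N and distance of card_top from where it was at the start of the episode below 0.005 m and linear speed of clip below 0.03 m/s and contact force between clip and bin_clip below 0.3 N and contact force between clip and bin_plain below 0.3 N and distance of each of small_clip, bush_black, bush_red, seal_ring, wear_pad, carton, bush_loose from where it was at the start of the episode below 0.015 m); the arm keeps its last pose, push and grip.
It fails at once if the stock card is pushed with more than 4 N (contact force between card and anything else above 4 N).
It fails at once if the stock card is pushed over by more than 30 mm at its top (distance of card_top from where it was at the start of the episode above 0.03 m).
It fails at once if one of the other loose parts is moved by more than 15 mm (distance of any of small_clip, bush_black, bush_red, seal_ring, wear_pad, carton, bush_loose from where it was at the start of the episode above 0.015 m).
It also fails if it takes over 35 s, if anything falls off the work surface, if the arm or the gripper's body presses on something with over 40 N, if the wrist force passes 120 N, or if a joint passes its speed limit or range.

## Robot

A 6-joint arm with a two-finger parallel gripper is mounted at the origin on the work surface. World frame = base frame: x ahead of the robot, y to its left, z up, the work surface at z = 0. Lengths are in mm, angles in rad, forces in N, time in s.
With the tool pointing down it reaches from about 275 to 825 mm from the base axis. Payload 4.9 kg.
Tool frame: the origin (TCP) lies at the very end of the fingers, on their centre line; the grasp point (between the pads) lies 19 mm behind it; z points along the fingers, y is the line along which they close (so a half turn about z gives the same grasp; the last joint's range is limited). The gripper opens to 85 mm and grips with 20 to 120 N. Pads are 22 mm wide; open, the fingers measure 114 mm over their backs; the gripper's body (76 mm by 85 mm) begins 54 mm behind the grasp point. The pads swing forward as they close: fully open they stand 13 mm farther back than shut.
Start: joints at [1.087, 0.326, -0.193, 1.052, 0, 1.437], TCP at [188.486, 516.712, 231.281] pointing down, gripper open.
Joint ranges: [-2.65, 2.65], [-0.97, 1.79], [-1.3, 1.35], [-1.93, 2.1], [-1.47, 1.37], [-3.14, 3.14]. Speed limits (rad/s): [2.57, 2.57, 3.14, 3.14, 3.14, 3.14].

## Interface

Orientations are given as [roll, pitch, yaw] about the fixed x, y, z axes, in that order (R = Rz(yaw) Ry(pitch) Rx(roll)).
In Python, from bench import bot, solve_ik, imaging gives the robot as it stands. Calls block until the motion is done:
- bot.move_ptp(position, orientation): joint-space move of the TCP to a pose.
- bot.movel(position, rot=None, max_speed=150, threshold=None): straight line of the TCP; rot=None keeps the orientation; max_speed is the mean speed in mm/s. With threshold (N) it stops when the force on the tool has changed by that much, and returns True; else False.
- bot.move_j(angles): joint-space move.
- bot.grip(opening, effort=None): opening from 0.0 (shut) to 1.0 (fully open); effort is the grip in N (None keeps the last); returns when the fingers have stopped.
- bot.dwell(seconds).
- solve_ik(position, orientation): joint angles nearest the present ones, or None.
- bot.get_state(): the state.
- imaging.capture(name): name is "scene" or "top"; returns the picture (420x560x3 uint8, blue, green, red); there is no depth.
- imaging.camera_model(name): a dict with "K" (3x3 intrinsics, pixels), "position" and "rotation" of the camera in the world. Camera axes: x right, y up, looking along -z (the intrinsics and any distortion apply to the point x, -y, -z); pixel columns grow to the right and rows downward; lengths in mm; the calibration is good to about 2 mm. A picture is of the moment at which its call begins. camera_model takes no time and is no camera call.
A pose or a line that the arm cannot do raises bot.IKError and nothing moves.
- bot.sign_off(): hands the job in; it is judged then, once.
The state is a dict: "t": time; "qpos": joint angles; "joint_velocities": joint speeds; "effort": joint torques, N m; "tcp_pos": TCP position; "orientation": TCP orientation; "contact_force": force on the tool from outside, world axes, zero at the start; "wrist_torque": the same for the moment, N m; "opening": opening from 0.0 (shut) to 1.0 (fully open); "gripper_force": force on a finger pad.
Only numpy, scipy, OpenCV 4.12 (cv2) and the standard library are available. Lean on these libraries where they do the work, as an engineer would, in place of code of your own. Each camera call takes 0.05 s, during which the arm holds its last target. There are 200 camera calls.

## Working session

There is one attempt and no reset: what is moved stays moved. The work goes in short steps, each a Python script; the robot and the scene stay as the last script left them, time stands still between calls to the robot, and variables do not carry over. Pictures are saved under pics/ and viewed, at most 10 in all, crops included, and the job is handed in when it is done.

```bash
ls; mkdir -p pics; python3 - <<'E'
from bench import bot, imaging
import cv2, numpy as np
for n in("scene","top"):
    im=imaging.capture(n); cv2.imwrite(f"pics/{n}0.png",im)
    m=imaging.camera_model(n); print(n,m)
print(bot.get_state())
E
```

```text
pics
scene {'K': array([[546.65235176,   0.        , 274.98566299],
       [  0.        , 546.65235176, 210.04839309],
       [  0.        ,   0.        ,   1.        ]]), 'position': array([1467.97743995,  246.37831059, 1018.46743421]), 'rotation': array([ 8.32991483e-01, -1.21340822e-03,  1.78467065e+00])}
top {'K': array([[541.09790569,   0.        , 282.3210089 ],
       [  0.        , 541.09790569, 213.10055001],
       [  0.        ,   0.        ,   1.        ]]), 'position': array([ 293.39272827,   63.93634946, 1253.15107788]), 'rotation': array([ 0.18867528, -0.0207867 , -1.55131691])}
{'t': 0.1, 'qpos': array([ 1.08678700e+00,  3.26845610e-01, -1.93474287e-01,  1.05200294e+00,
        4.09323138e-06,  1.43661648e+00]), 'joint_velocities': array([-0.00106932, -0.0007549 ,  0.00201353,  0.00060931, -0.00064489,
       -0.00014449]), 'effort': array([-2.38753928e-04, -4.44238865e+01,  2.63037300e+01,  7.93238782e-03,
       -2.02026049e-04,  4.19492878e-06]), 'tcp_pos': array([188.2415974 , 516.23545709, 230.59693382]), 'orientation': array([-3.14008042e+00, -2.08268739e-04,  2.79176301e+00]), 'contact_force': array([ 0.25403391, -0.06487173, -0.25116393]), 'wrist_torque': array([0.05180082, 0.02117804, 0.00496498]), 'gripper_force': 0.0, 'opening': 0.9960665203931639}
```

View pics/scene0.png

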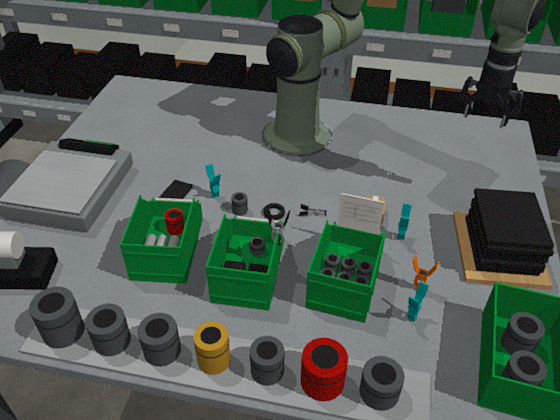

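View pics/top0.png

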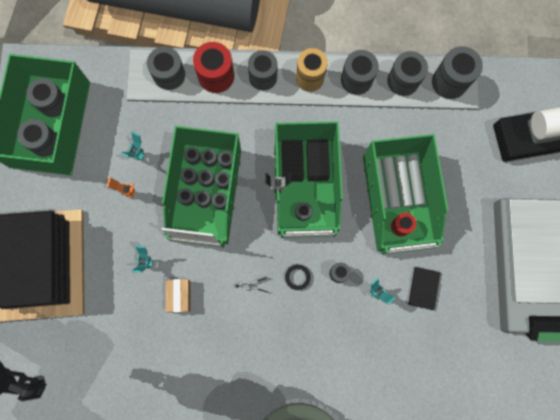

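The middle bin carries the clip (scene ~(282,225), top ~(275,182)). The left bin in the top view carries the card (top edge ~(162..213, 233..242)). I'll zoom in on both.

```bash
cat > h.py <<'E'
from bench import bot, solve_ik, imaging
import cv2, numpy as np
from scipy.spatial.transform import Rotation as R
class Cam:
    def __init__(s,n):
        m=imaging.camera_model(n); s.K=m["K"]; s.p=np.array(m["position"])
        s.R=R.from_euler("xyz",m["rotation"]).as_matrix()
    def ray(s,uv):
        d=np.linalg.inv(s.K)@[uv[0],uv[1],1]; return s.R@(d*[1,-1,-1])
    def plane(s,uv,z):
        d=s.ray(uv); return s.p+d*(z-s.p[2])/d[2]
    def proj(s,X):
        c=s.R.T@(np.array(X,float)-s.p); q=s.K@(c*[1,-1,-1]); return q[:2]/q[2]
def tri(c1,a,c2,b):
    d1,d2=c1.ray(a),c2.ray(b)
    t=np.linalg.lstsq(np.c_[d1,-d2],c2.p-c1.p,rcond=None)[0]
    P,Q=c1.p+t[0]*d1,c2.p+t[1]*d2
    return (P+Q)/2,np.linalg.norm(P-Q)
S,T=Cam("scene"),Cam("top")
E
python3 - <<'E'
from h import *
s=cv2.imread("pics/scene0.png");t=cv2.imread("pics/top0.png")
def c(im,x,y,w,h,k): return cv2.resize(im[y:y+h,x:x+w],(w*k,h*k),interpolation=cv2.INTER_CUBIC)
# left: scene clip (250,190,66,50)x6 ; 
a=c(s,250,195,66,50,6); b=c(s,330,185,66,50,6); d=c(t,240,160,66,50,6); e=c(t,155,210,66,50,6)
cv2.imwrite("pics/crop0.png",np.vstack([np.hstack([a,b]),np.hstack([d,e])]))
for uv in [(275,125),(341,123),(339,236),(275,236),(175,128),(240,133)]: print(uv,T.plane(uv,125 if uv[1]<200 else 60).round())
E
```

```text
(275, 125) [705.  65. 125.]
(341, 123) [714. -80. 125.]
(339, 236) [473. -84.  60.]
(275, 236) [469.  59.  60.]
(175, 128) [693. 282. 125.]
(240, 133) [685. 140. 125.]
```

View pics/crop0.png

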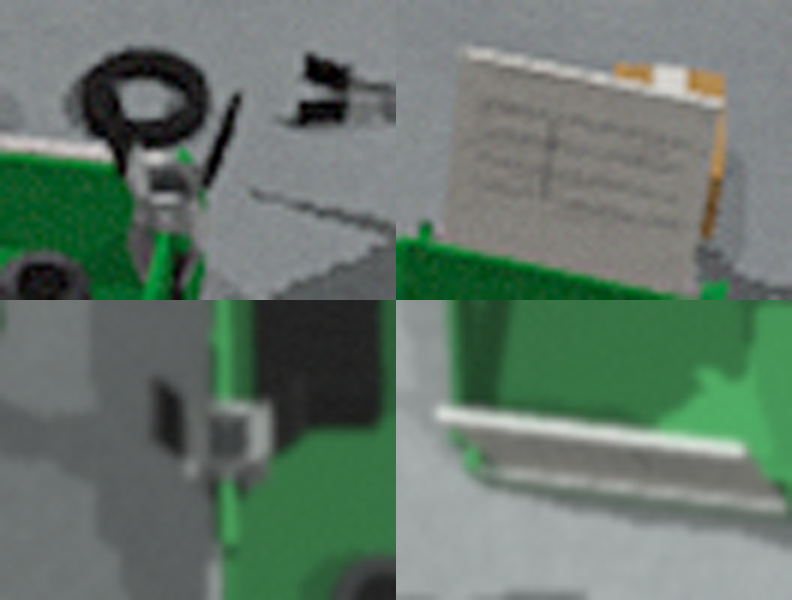

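Crops: +y handle tip is at scene ≈(289.5,211) and top blob u 265.8–270.8, v 172.5–184. The steel body at the pin is top ≈(280,183.5). The card's top edge in the top view runs ≈(228,279)…(279,285), in scene (342,194)–(450,202). I'll compute these properly.

```bash
python3 - <<'E'
from h import *
s=cv2.imread("pics/scene0.png").astype(int);t=cv2.imread("pics/top0.png").astype(int)
# card top edge: brightest ridge per column
def edge(im,cols,r0,r1,cam,z,off):
    P=[]
    for u in cols:
        g=im[r0:r1,u].min(1).astype(float); g=np.clip(g-np.sort(g)[-4]*.0-195 if off is None else g-off,0,None)
        if g.sum()>10: P.append((u,r0+(g*np.arange(len(g))).sum()/g.sum()))
    P=np.array(P); return P
for n,im,cam,cols,r0,r1,th in(("top",t,T,range(160,216),224,240,185),("scene",s,S,range(338,390),188,206,175)):
    P=edge(im,cols,r0,r1,cam,163,th); 
    k=np.polyfit(P[:,0],P[:,1],1); res=P[:,1]-np.polyval(k,P[:,0]); ok=abs(res)<1; k=np.polyfit(P[ok,0],P[ok,1],1)
    u0,u1=P[ok,0].min()-.5,P[ok,0].max()+.5
    A,B=[cam.plane((u,np.polyval(k,u)),163) for u in(u0,u1)]
    print(n,ok.sum(),u0,u1,A.round(1),B.round(1),np.linalg.norm(A-B).round(1),"mid",((A+B)/2).round(1),"normal yaw",np.arctan2((A-B)[1],(A-B)[0])-np.pi/2)
# bin wall top +y at z=125 (bright green columns) in top view
g=(t[:,:,1]-np.maximum(t[:,:,0],t[:,:,2]))
W=[]
for v in list(range(130,172))+list(range(195,205)):
    r=g[v,262:290]; i=np.where(r>35)[0]
    if len(i): W.append(T.plane((262+i[0]-.5+0.5,v),125))
W=np.array(W); k=np.polyfit(W[:,0],W[:,1],1);r=W[:,1]-np.polyval(k,W[:,0]);ok=abs(r)<3
k=np.polyfit(W[ok,0],W[ok,1],1);print("wall outer y=",k,np.polyval(k,590),"n",ok.sum(),r.std())
print("body",[T.plane(p,140).round(1) for p in((280,177.),(280,190),(280,183.5))])
print("handle outer z187",T.plane((266,177.5),187).round(1), "scene tip z187",S.plane((289.5,211),187).round(1))
print("tri tip",tri(S,(289.5,211),T,(266,177.5)))
E
```

```text
top 50 161.5 211.5 [464.3 290.1 163. ] [454.3 188.3 163. ] 102.3 mid [459.3 239.2 163. ] normal yaw -0.09874983692180295
scene 7 362.5 377.5 [459.8 242.3 163. ] [455.2 277.5 163. ] 35.5 mid [457.5 259.9 163. ] normal yaw -3.0116774919850604
wall outer y= [ 0.05363686 27.84968364] 59.49542875117308 n 52 0.942580256491563
body [array([584.2,  51.4, 140. ]), array([555.9,  50.8, 140. ]), array([570.1,  51.1, 140. ])]
handle outer z187 [570.2  80.3 187. ] scene tip z187 [570.1  85.9 187. ]
tri tip (array([569.89974804,  83.06340513, 186.49449141]), np.float64(5.55111373258205))
```

Consistent: the clip is at (570, 56.5), with its wall centre at y=56.4 and the handle tip minus 26.5 at 56.5. Bin yaw is 0.054, card middle (459, 239), card yaw -0.10. Approach and grasp next.

```bash
python3 - <<'E'
from h import *
print("card corners scene",S.plane((342,193.5),163).round(1),S.plane((384.3,201.7),163).round(1))
o=[np.pi,0,-3.088]
print(solve_ik([570,56.5,156],o), solve_ik([459,239,214],[np.pi,0,-1.67]))
bot.move_ptp([570,56.5,255],o)
bot.movel([570,56.5,158],max_speed=120)
cv2.imwrite("pics/s1.png",cv2.resize(imaging.capture("scene")[170:270,220:350],None,fx=6,fy=6,interpolation=cv2.INTER_CUBIC))
st=bot.get_state();print(st["t"],st["tcp_pos"],st["orientation"],st["contact_force"],st["opening"])
E
```

```text
card corners scene [455.8 192.7 163. ] [464.2 294.2 163. ]
[-0.03004927  0.42708525 -0.24428472  0.89942635  0.         -0.08364192] [ 0.33736068  0.27910207 -0.30490963  0.98678463  0.         -1.13423198]
3.25 [570.72717731  56.58077691 158.93486502] [-3.14143730e+00  1.72612142e-03 -3.08784917e+00] [-0.86393909  0.18515572  0.77496929] 0.9984698222725327
```

View pics/s1.png

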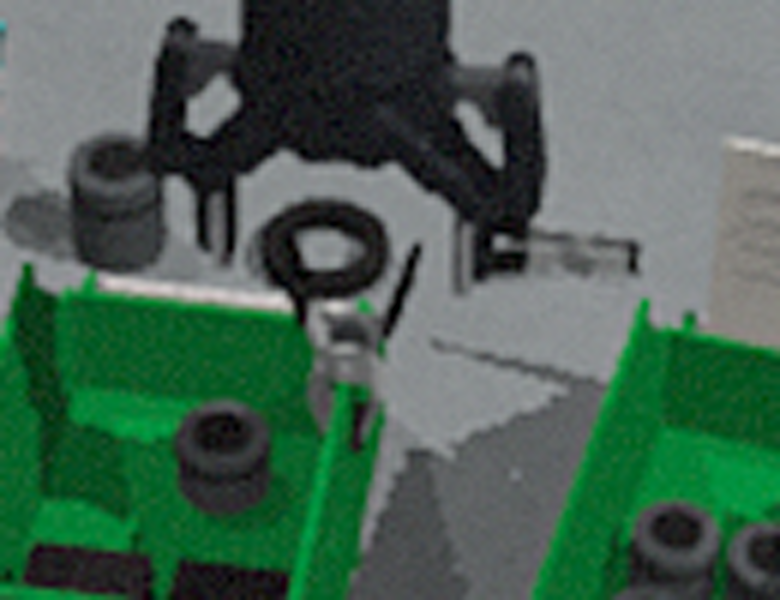

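The fingers straddle the handles nicely in y: finger mid px 342 vs handle mid ~350 (zoomed). I'll check the along-wall alignment by projection before squeezing.

```bash
python3 - <<'E'
from h import *
f=lambda X:((S.proj(X)-[220,170])*6).round()
for dx in(-11,11): print("finger tip in/out",f([570.7+dx,56.6+42,171]),f([570.7+dx,56.6-42,173]),"handle top outer",f([570+dx,83,187]),f([570+dx,30,187]), "wall top", f([570+dx,54,125]))
E
```

```text
finger tip in/out [454. 264.] [240. 228.] handle top outer [415. 226.] [279. 206.] wall top [340. 332.]
finger tip in/out [443. 303.] [226. 266.] handle top outer [404. 264.] [266. 244.] wall top [328. 371.]
```

Aligned to within ~4 mm. Squeeze and lift.

```bash
python3 - <<'E'
from h import *
bot.grip(0.0,effort=45)
st=bot.get_state();print(st["t"],st["opening"],st["gripper_force"],st["contact_force"].round(1))
p=st["tcp_pos"]
bot.movel([570,56.5,270],max_speed=100)
st=bot.get_state();print(st["t"],st["tcp_pos"],st["opening"],st["gripper_force"],st["contact_force"].round(1))
a=imaging.capture("scene"); cv2.imwrite("pics/s2raw.png",a)
cv2.imwrite("pics/s2.png",cv2.resize(a[130:230,220:350],None,fx=6,fy=6,interpolation=cv2.INTER_CUBIC))
E
```

```text
3.825 0.2875714675947595 46.06388032436371 [-3.1  2.  22.1]
5.0917 [569.52935437  56.49905499 269.15655769] 0.28544660039932074 44.088077545166016 [ 0.7  0.6 -0.9]
```

View pics/s2.png

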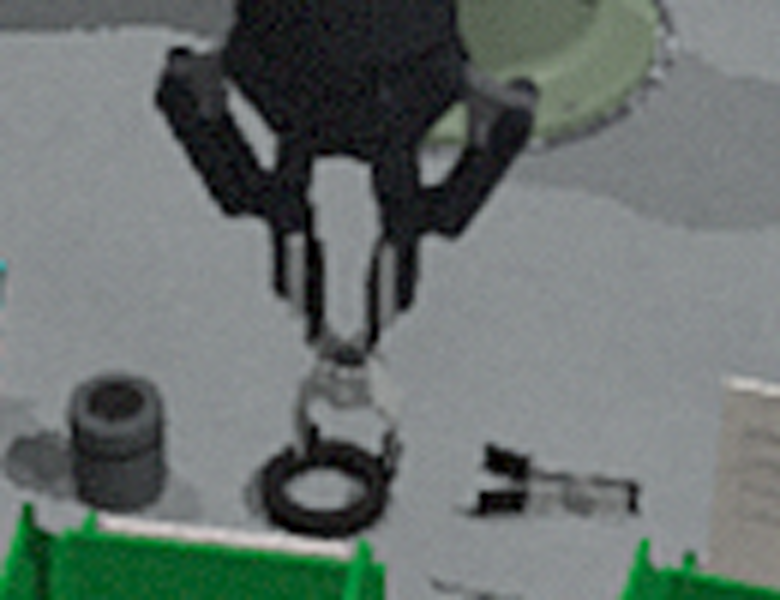

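The clip is open in the gripper, clear of the wall. Jaw pads are at about zoomed (312,440) and (392,465), steel body at ~(348,378). I'll compare that with the nominal projection, then carry it over the card with a picture partway.

```bash
python3 - <<'E'
from h import *
f=lambda X:((S.proj(X)-[220,130])*6).round()
p=bot.get_state()["tcp_pos"]; print(p)
for dx in(-11,11):
  for dz,w,n in((31,13,"sleeve top"),(-4,13,"sleeve low"),(-24,0,"pin"),(-72,15,"jaw tip")):
    print(dx,n,f(p+[dx,-w,dz]),f(p+[dx,w,dz]))
# finger tip reference
  print(dx,"finger end(z+7)",f(p+[dx,-13,7]),f(p+[dx,13,7]),f(p+[dx,-13,0]))
o=[np.pi,0,-1.67]
bot.move_ptp([459.3,240,285],o)
st=bot.get_state();print(st["t"],st["tcp_pos"],st["opening"],st["orientation"])
a=imaging.capture("scene"); cv2.imwrite("pics/s3raw.png",a)
cv2.imwrite("pics/s3.png",cv2.resize(a[120:220,310:440],None,fx=6,fy=6,interpolation=cv2.INTER_CUBIC))
E
```

```text
[569.51912815  56.51026325 269.1513361 ]
-11 sleeve top [313. 214.] [384. 223.]
-11 sleeve low [313. 290.] [383. 300.]
-11 pin [348. 337.] [348. 337.]
-11 jaw tip [308. 429.] [386. 440.]
-11 finger end(z+7) [313. 266.] [383. 276.] [313. 281.]
11 sleeve top [299. 251.] [372. 261.]
11 sleeve low [300. 328.] [371. 338.]
11 pin [335. 375.] [335. 375.]
11 jaw tip [296. 467.] [374. 479.]
11 finger end(z+7) [300. 304.] [371. 314.] [300. 319.]
6.125 [459.59088422 239.7114378  284.83682686] 0.2853276615422857 [-3.14139966e+00 -4.01830362e-04 -1.67141658e+00]
```

View pics/s3.png

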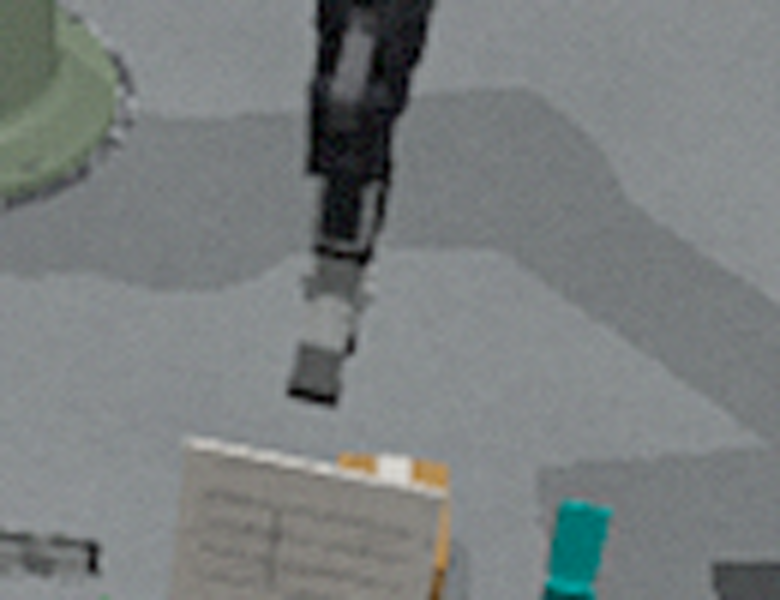

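Clip above the card, slightly left of finger axis: the camera-side jaw's lower edge runs zoomed (290,395)–(336,405), sleeve bottom ~(342,255). Card top edge is (186,440)–(445,492). Compare with nominal.

```bash
python3 - <<'E'
from h import *
f=lambda X:((S.proj(X)-[310,120])*6).round()
p=bot.get_state()["tcp_pos"]
c=R.from_euler("z",-.10).as_matrix()
for n,x,z in(("sleeve top",13,31),("sleeve low",13,-4),("pin",0,-24),("jaw tip outer",16,-72),("jaw tip inner",13,-72)):
    print(n,f(p+c@[x,-11,z]),f(p+c@[x,11,z]))
print("card ends",f(np.array([459.3,239.2,163])+c@[0,-52.5,0]),f(np.array([459.3,239.2,163])+c@[0,52.5,0]))
# back-project observed near jaw lower edge in vertical plane of jaw outer face (card-frame x=16)
n=c@[1,0,0]; q=p+16*n
for uv in((290,395),(336,405)):
    uv=np.array(uv)/6+[310,120]; d=S.ray(uv); X=S.p+d*(n@(q-S.p))/(n@d); print("jaw corner",(c.T@(X-p)).round(1))
E
```

```text
sleeve top [316. 163.] [376. 174.]
sleeve low [306. 240.] [364. 251.]
pin [307. 263.] [364. 274.]
jaw tip outer [285. 386.] [342. 397.]
jaw tip inner [287. 381.] [343. 393.]
card ends [178. 436.] [439. 490.]
jaw corner [ 16.   -8.7 -75.9]
jaw corner [ 16.    9.3 -76.3]
```

The nominal geometry holds: jaw within 1 mm sideways and 2–4 mm in height. Both views agree on the card (x 459.3/460.0, y 239–243). Descend with a force guard.

```bash
python3 - <<'E'
from h import *
bot.movel([459.6,241,250],max_speed=50)
hit=bot.movel([459.6,241,216],max_speed=25,threshold=2)
st=bot.get_state();print(hit,st["t"],st["tcp_pos"],st["opening"],st["contact_force"].round(2))
a=imaging.capture("scene");b=imaging.capture("top"); cv2.imwrite("pics/s4raw.png",a)
k=lambda im,x,y,w,h:cv2.resize(im[y:y+h,x:x+w],(w*8,h*8),interpolation=cv2.INTER_CUBIC)
cv2.imwrite("pics/s4.png",np.hstack([k(a,330,150,50,72),k(b,155,190,50,72)]))
E
```

```text
False 8.5333 [459.71545943 241.02716061 216.18186572] 0.28611360305640965 [ 0.   -0.17 -0.32]
```

View pics/s4.png

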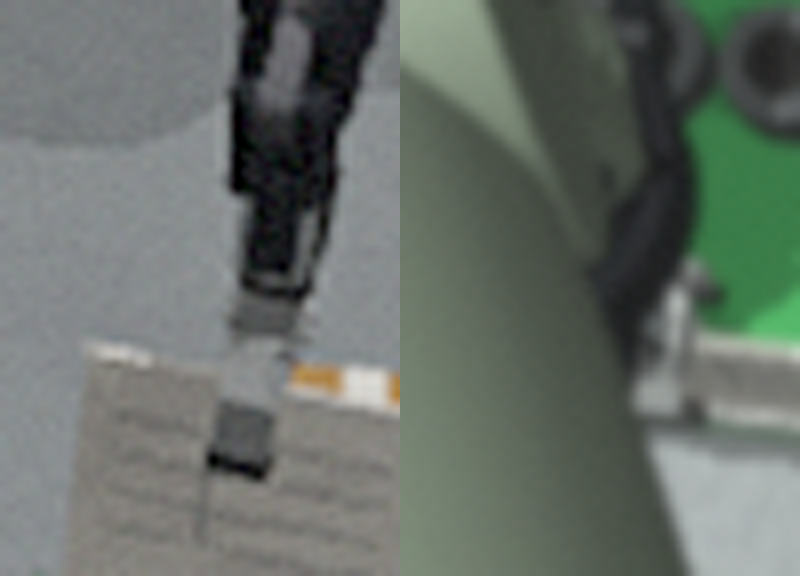

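The clip straddles the card, with the near jaw in front of the sheet (lower edge zoomed (208,470)–(268,478)). In the top view, steel shows on both sides of the card edge (rows 285–415 vs edge ~340). Card edge is where it was. One numeric centring check follows.

```bash
python3 - <<'E'
from h import *
p=bot.get_state()["tcp_pos"]; c=R.from_euler("z",-.10).as_matrix()
f=lambda X:((S.proj(X)-[330,150])*8).round()
g=lambda X:((T.proj(X)-[155,190])*8+[400,0]).round()
print("scene jaw tip outer",[f(p+c@[16,y,-73]) for y in(-11,11)])
for x in(-20,20):
  for z in(-45,-60): print("top bow",x,z,[g(p+c@[x,y,z]) for y in(-11,11)])
print("top jawtip",[g(p+c@[x,-11,-73]) for x in(-16,16)])
print("card edge",[g(np.array([459.3,239.2,163])+c@[0,y,0]) for y in(-45,-10,0)])
# card displacement: top edge visible in scene left part, now vs start
for im in("scene0","s4raw"):
    s=cv2.imread(f"pics/{im}.png").astype(float).min(2); w=np.clip(s[188:200,342:354]-170,0,None); print(im,[(w[:,i]@np.arange(188,200)/max(w[:,i].sum(),1)).round(1) for i in range(12)])
E
```

```text
scene jaw tip outer [array([202., 455.]), array([274., 470.])]
top bow -20 -45 [array([671., 409.]), array([584., 398.])]
top bow -20 -60 [array([680., 417.]), array([594., 407.])]
top bow 20 -45 [array([695., 253.]), array([609., 243.])]
top bow 20 -60 [array([703., 263.]), array([618., 253.])]
top jawtip [array([690., 409.]), array([708., 287.])]
card edge [array([828., 354.]), array([691., 337.]), array([652., 332.])]
scene0 [np.float64(0.0), np.float64(193.5), np.float64(193.3), np.float64(193.7), np.float64(0.0), np.float64(0.0), np.float64(0.0), np.float64(195.0), np.float64(195.0), np.float64(0.0), np.float64(0.0), np.float64(195.3)]
s4raw [np.float64(0.0), np.float64(193.5), np.float64(193.9), np.float64(193.7), np.float64(194.0), np.float64(194.0), np.float64(0.0), np.float64(0.0), np.float64(0.0), np.float64(0.0), np.float64(0.0), np.float64(0.0)]
```

Everything agrees within ~3 mm: mouth ~20–23 mm below the edge, card unmoved, no contact force. Hand in.

```bash
python3 - <<'E'
from h import *
bot.dwell(0.5); st=bot.get_state(); print(st["t"],st["opening"],st["gripper_force"],st["contact_force"].round(2))
print(bot.sign_off())
E
```

```text
9.1333 0.2879959558693134 44.07438933849335 [-0.84  0.64 -1.33]
the job is handed in; nothing more can be done
None
```

The job is handed in (no verdict came back): the clip is held squeezed wide open over the middle of the card's top edge, one jaw on each side and the edge about 2 cm inside the mouth, with the card's edge unmoved in the last picture and no sign of contact.

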